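# Feel out the release notch and hold the plate keeper open

### The job

Open the plate keeper by its hidden release: touch a fingertip to the top of the end block at the left end of its front edge (the robot's left), feel along the edge from there to find the one notch that goes right through, and press the release bar inside it fully down. Finish while still holding the bar down, so that the clear lid stays open; do not touch the lid, pick nothing up and leave the plates, bottles and burner around it where they stand.

Things in the scene. Friction and masses are not known exactly. Their poses are not given: they have to be found in the camera images.
- keeper: White plastic plate keeper: a fixed box 260 mm deep (its x) and 310 mm wide (its y), with culture plates under a clear lid. Origin: centre of its underside, on the table; x points from front to back, z up. The ledge along its front edge is 45 mm deep (x = -0.130 to -0.085), its top at z = 0.110; a hinge wall of the same height stands behind it (to x = -0.075), its front is open.
- edge (a point): Middle of the top of the ledge, at keeper (-0.1075, 0, 0.110). Between solid 30 mm end blocks lie five white 50 mm covers (centres y = 0, +-0.05, +-0.10) in unknown order: two plain and flush, two with a blind groove 5 mm deep, rigid floor, and one with the notch: 46 mm long, through the whole 12 mm of the cover and open to the front.
- left_end: Solid end block of the ledge at the keeper's +y end (the robot's left), 45 x 30 x 12 mm, its top flush with the ledge. Origin: centre of its underside, at keeper (-0.1075, 0.14, 0.098); axes as the keeper's.
- release: White release bar under the ledge, 36 x 248 x 8 mm, reached only through the notch. Origin: centre of its top, at keeper (-0.104, 0, 0.097) at rest, 13 mm below the ledge's top. Pressed, it goes straight down 11 mm at most (fingertip then 24 mm below the ledge's top), takes about 4 to 9 N, and springs back when let go.
- lid: Clear lid, 200 x 306 x 5 mm, grey strip along its back edge. Origin: its hinge line just behind the hinge wall, at keeper (-0.072, 0, 0.101); x runs along the lid to its back edge. Linked to the bar: as the bar goes down 0 to 11 mm the lid's back edge swings up 0 to 0.5 rad, away from the ledge; it falls shut with the bar.
- dish_pair: Loose bystander: pair of stacked culture plates, 90 mm across, 30 mm high, standing close in front of the keeper. Origin: centre of its underside.
- dish_stack: Loose bystander: stack of five culture plates, 90 mm across, 75 mm high. Origin: centre of its underside.
- dish_single: Loose bystander: one culture plate, 90 mm across, 15 mm high. Origin: centre of its underside.
- amber: Loose bystander: amber glass bottle, 70 mm across, 170 mm high. Origin: centre of its underside.
- jar: Loose bystander: lidded glass jar, 68 mm across, 85 mm high. Origin: centre of its underside.
- flask: Loose bystander: white plastic bottle, 60 mm across, 120 mm high. Origin: centre of its underside.
- burner: Loose bystander: laboratory burner, 80 mm foot, 140 mm high. Origin: centre of its underside.

How it is judged:
By the outcome, as a careful person would: the job done as asked, in the order asked, and still so for the second after the job is handed in, while the arm keeps its last pose, push and grip.
It also fails if it takes over 72 s, if anything falls off the work surface, if the arm or the gripper's body presses on something with over 40 N, if the wrist force passes 120 N, or if a joint passes its speed limit or range.

### The arm

A 6-joint arm with a two-finger parallel gripper is mounted at the origin on the work surface. World frame = base frame: x ahead of the robot, y to its left, z up, the work surface at z = 0. Lengths are in m, angles in rad, forces in N, time in s.
With the tool pointing down it reaches from about 0.275 to 0.875 m from the base axis. Payload 12.5 kg.
Tool frame: the origin (TCP) lies midway between the tips of the shut fingers; the grasp point (between the pads) lies env.grip_depth behind it (env.grip_depth is the distance from the TCP to the grasp point, in m); z points along the fingers, y is the line along which they close (so a half turn about z gives the same grasp; the last joint's range is limited). The gripper opens to 85 mm and grips with 20 to 120 N. Pads are 22 mm wide; open, the fingers measure 114 mm over their backs; the gripper's body (76 mm by 85 mm) begins 54 mm behind the grasp point. The pads swing forward as they close: fully open they stand 13 mm farther back than shut.
Start: joints at [-1.328, 0.351, 1.652, -0, 1.139, -0.085], TCP at [0.177, -0.521, 0.231] pointing down, gripper open.
Joint ranges: [-2.75, 2.75], [-0.79, 2.1], [0.01, 2.65], [-1.57, 4.71], [0.07, 3.14], [-2.87, 2.87]. Speed limits (rad/s): [2.22, 2.22, 2.79, 3.14, 3.14, 3.14].

### API

Orientations are given as a unit quaternion [w, x, y, z].
In Python, from station import env gives the robot as it stands.
- The arm moves only by the shell command python3 -m jog 'ROWS'. ROWS is JSON, a list of rows, each an object with "fingers": the finger opening in mm, from 0 to 85.4; "slide": the shift along the world's x, y, z in mm, a list of three; "delta_rot": the turn, a rotation vector about the world's x, y, z in degrees, a list of three. A call has 1 to 10 rows; each row is the pose to reach, as a shift and turn from the pose commanded when the call began; what a row does not reach only later rows make up. A row lasts 1/10 s, in which the tool goes at most 50 mm and 8.59 degrees, less where a joint would pass 70% of its speed; a pose out of reach is approached as far as the arm can. A call with a gripper value outside its range is refused whole. The fingers move at their own pace and stop on an object; the grip force is fixed at half the most. Time passes only in rows, so rows that repeat a pose let the fingers close. It gives the time, the measured TCP pose, the force and the opening at its end, in the units of the state.
- env.get_obs(): the state, without advancing time (a new reading comes with each control period).
- env.read_camera(name): name is "side" or "top"; returns a dict with "img" (480x640x3 uint8, red, green, blue), "mtx" (3x3 intrinsics, pixels), "k1" (the pictures are not rectified: a ray, as slopes to the right and down, at radius r is drawn at 1 + k1 r^2 times it, then the intrinsics apply), "cam_to_world" (4x4, takes a point from camera to world coordinates). Camera axes: x right, y up, looking along -z (the intrinsics and any distortion apply to the point x, -y, -z); pixel columns grow to the right and rows downward; lengths in m; the calibration is good to about 2 mm. A picture is of the moment at which its call begins. There is no depth.
- env.close_job(): hands the job in, once; it reports no verdict.
The state is a dict: "t": time; "qpos": joint angles; "qd": joint speeds; "joint_torque": joint torques, N m; "tcp_pos": TCP position; "eef_rot": TCP orientation; "contact_force": force on the tool from outside, world axes, zero at the start; "moment": the same for the moment, N m; "gripper_width": opening from 0.0 (shut) to 1.0 (fully open).
Only numpy, scipy, OpenCV 4.12 (cv2) and the standard library are available. Lean on these libraries where they do the work, as an engineer would, in place of code of your own. Each camera call takes 0.05 s, during which the arm holds its last target. There are 200 camera calls.

## Working session

There is one attempt and no reset: what is moved stays moved. The work goes in short steps, Python scripts to look and compute and a shell command to move; the robot and the scene stay as the last step left them, time stands still between calls to the robot, and variables do not carry over. Pictures are saved under pics/ and viewed, on a budget of 10 in all, crops included, one or two more only if the job needs it, and the job is handed in when it is done.

```bash
ls; mkdir -p pics
cat > h.py <<'E'
import numpy as np, cv2
from station import env
def ray(c,u,v):
    K=c["mtx"];x=(u-K[0][2])/K[0][0];y=(v-K[1][2])/K[1][1]
    rd=np.hypot(x,y);r=rd
    for _ in range(30): r=rd/(1+c["k1"]*r*r)
    s=r/rd if rd>0 else 1
    T=np.array(c["cam_to_world"]);return T[:3,3],T[:3,:3]@np.array([x*s,-y*s,-1])
def onz(c,u,v,z):
    o,d=ray(c,u,v);return o+d*(z-o[2])/d[2]
def proj(c,p):
    T=np.array(c["cam_to_world"]);q=T[:3,:3].T@(np.array(p)-T[:3,3])
    a=np.array([q[0],-q[1]])/-q[2];a=a*(1+c["k1"]*(a@a));K=np.array(c["mtx"])
    return K[0,0]*a[0]+K[0,2],K[1,1]*a[1]+K[1,2]
def save(c,name): cv2.imwrite("pics/"+name,c["img"][:,:,::-1])
E
python3 - <<'E'
from h import *
import pickle
for n in("top","side"):
    c=env.read_camera(n);save(c,n+"0.png");pickle.dump(c,open(n+".pkl","wb"));print(n,np.round(c["cam_to_world"],3).tolist(),np.round(c["mtx"],1).tolist(),c["k1"])
print(env.get_obs(),env.grip_depth)
E
```

```text
pics
top [[-0.027, 0.993, -0.111, 0.35], [-0.999, -0.028, -0.015, 0.016], [-0.018, 0.111, 0.994, 1.517], [0.0, 0.0, 0.0, 1.0]] [[577.5, 0.0, 326.1], [0.0, 577.5, 237.0], [0.0, 0.0, 1.0]] -0.1438313287418092
side [[-1.0, -0.012, -0.019, 0.451], [-0.011, -0.518, 0.855, 1.155], [-0.02, 0.855, 0.517, 0.788], [0.0, 0.0, 0.0, 1.0]] [[492.0, 0.0, 320.6], [0.0, 492.0, 232.7], [0.0, 0.0, 1.0]] 0.026949988711035357
{'t': 0.1, 'qpos': array([-1.32759476e+00,  3.51220168e-01,  1.65234371e+00, -4.79263556e-06,
        1.13909385e+00, -8.46150047e-02]), 'qd': array([ 2.01218113e-03, -1.40288728e-04, -9.52047599e-05, -7.81394294e-04,
       -2.81036589e-03, -1.15295416e-03]), 'joint_torque': array([ 9.29383350e-04, -5.06831253e+01, -2.91875803e+01, -6.51901973e-05,
        2.65559582e-03, -3.58849411e-05]), 'tcp_pos': array([ 0.17703241, -0.52042365,  0.23079777]), 'eef_rot': array([-5.30692177e-04,  9.86596780e-01,  1.63176316e-01, -4.43515308e-05]), 'contact_force': array([ 0.19155404, -0.05330008,  0.7935151 ]), 'moment': array([-0.03175187, -0.00055354, -0.025153  ]), 'gripper_width': 0.9955491712768626} 0.0187
```

View pics/top0.png

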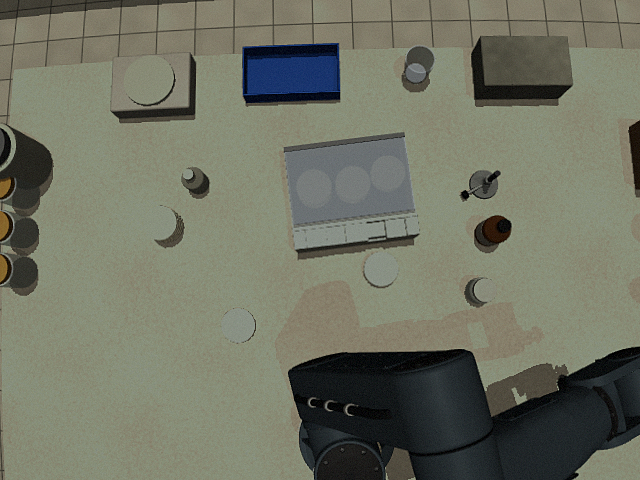

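View pics/side0.png

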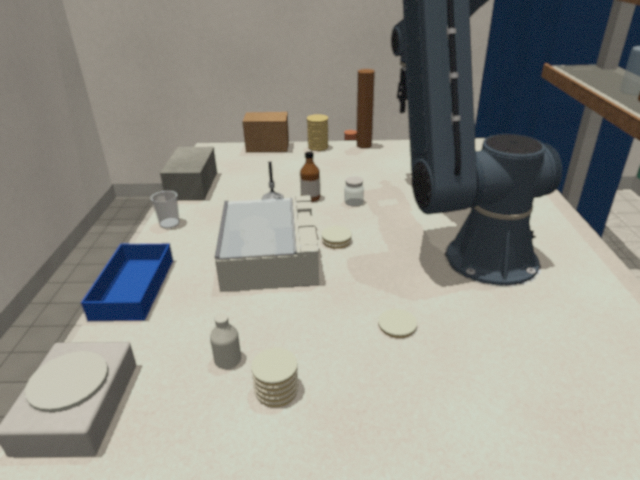

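The top view shows the keeper at about u 285–418, v 133–252, with its ledge along the bottom edge and dish_pair in front at (380,268). The side view shows the ledge on the right at about u 300–318. Next I'll enlarge the ledge in both views.

Run:
```python
import pickle,cv2,numpy as np
t=pickle.load(open("top.pkl","rb"))["img"];s=pickle.load(open("side.pkl","rb"))["img"]
a=cv2.resize(t[200:260,282:427,::-1],None,fx=5.5,fy=5.5,interpolation=cv2.INTER_CUBIC)
b=cv2.resize(s[190:290,210:343,::-1],None,fx=2.6,fy=2.6,interpolation=cv2.INTER_CUBIC)
o=np.zeros((a.shape[0]+b.shape[0],a.shape[1],3),np.uint8);o[:a.shape[0]]=a;o[a.shape[0]:,:b.shape[1]]=b
print(a.shape,o.shape);cv2.imwrite("pics/crop.png",o)
```

```text
(330, 798, 3) (590, 798, 3)
```

View pics/crop.png

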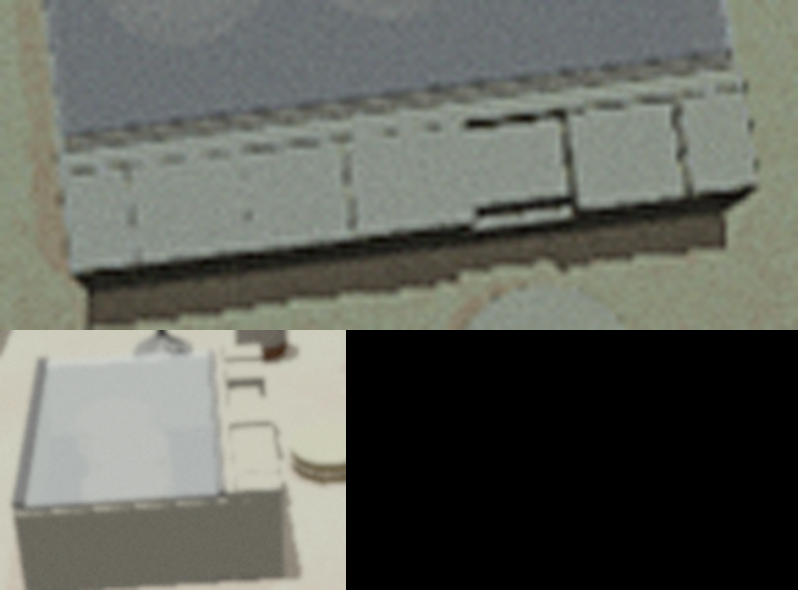

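The crop shows the ledge's front top edge running from about (295.6,249.5) to (419.3,234.2) in full-image pixels. Cover 4 from the left, at about u 367–386, has dark lines both behind and in front. That could be a groove or the notch, so I'll find out by touch. Next I'll compute the pose.

Run:
```python
from h import *
import pickle
c=pickle.load(open("top.pkl","rb"));s=pickle.load(open("side.pkl","rb"))
f=lambda u,v:(282+u/5.5,200+v/5.5)
L=onz(c,*f(73,272),.11);R=onz(c,*f(757,187),.11)
print(L,R,np.linalg.norm(L-R))
# side view: left front corner & back-left corner
g=lambda u,v:(210+u/2.6,190+(v-330)/2.6)
print("side FL",onz(s,*g(285,490),.11),"side BL",onz(s,*g(15,510),.11))
ey=(L-R)/np.linalg.norm(L-R);ex=np.array([ey[1],-ey[0],0])
M=(L+R)/2;print("yaw",np.degrees(np.arctan2(ex[1],ex[0])))
for y in(.14,.1,.05,0,-.05,-.1):print(y,np.round(M+ex*.020+ey*y,4))
# keeper back edges check
print("back", [np.round(onz(c,*p,.10),3) for p in((285,149),(405,134))], M+ex*.26+ey*.155)
print("pair",onz(c,380,268,.03))
```

```text
[0.47876008 0.11287124 0.11      ] [ 0.50810779 -0.19316702  0.11      ] 0.307442200148686
side FL [0.47840874 0.12483096 0.11      ] side BL [0.73373967 0.15409485 0.11      ]
yaw 5.477661193972168
0.14 [0.5    0.1011 0.11  ]
0.1 [0.5038 0.0613 0.11  ]
0.05 [0.5086 0.0115 0.11  ]
0 [ 0.5133 -0.0382  0.11  ]
-0.05 [ 0.5181 -0.088   0.11  ]
-0.1 [ 0.5229 -0.1378  0.11  ]
back [array([0.735, 0.135, 0.1  ]), array([ 0.765, -0.17 ,  0.1  ])] [0.7374507  0.13896329 0.11      ]
pair [ 0.43196495 -0.09885959  0.03      ]
```

```bash
python3 -m jog '[{"fingers":0,"slide":[0,0,50],"delta_rot":[0,0,8]},{"fingers":0,"slide":[20,38,70],"delta_rot":[0,0,16]},{"fingers":0,"slide":[40,77,70],"delta_rot":[0,0,24]},{"fingers":0,"slide":[60,116,70],"delta_rot":[0,0,32]},{"fingers":0,"slide":[80,154,70],"delta_rot":[0,0,40]},{"fingers":0,"slide":[100,193,70],"delta_rot":[0,0,48]},{"fingers":0,"slide":[120,231,70],"delta_rot":[0,0,56]},{"fingers":0,"slide":[140,270,70],"delta_rot":[0,0,64]},{"fingers":0,"slide":[160,308,70],"delta_rot":[0,0,72]},{"fingers":0,"slide":[180,347,70],"delta_rot":[0,0,76.7]}]'
```

```text
t: 1.1
tcp_pos: [0.3574, -0.172, 0.3013]
eef_rot: [0.0, 0.671, 0.742, 0.0]
contact_force: [0.6, -0.4, 1.0]
gripper_width: 0.004
```

```bash
python3 -m jog '[{"fingers":0,"slide":[20,39,0],"delta_rot":[0,0,0]},{"fingers":0,"slide":[40,78,0],"delta_rot":[0,0,0]},{"fingers":0,"slide":[60,117,0],"delta_rot":[0,0,0]},{"fingers":0,"slide":[80,156,-10],"delta_rot":[0,0,0]},{"fingers":0,"slide":[100,195,-30],"delta_rot":[0,0,0]},{"fingers":0,"slide":[120,234,-50],"delta_rot":[0,0,0]},{"fingers":0,"slide":[143,273,-80],"delta_rot":[0,0,0]},{"fingers":0,"slide":[143,273,-120],"delta_rot":[0,0,0]},{"fingers":0,"slide":[143,273,-160],"delta_rot":[0,0,0]},{"fingers":0,"slide":[143,273,-160],"delta_rot":[0,0,0]}]'
python3 - <<'E'
from h import *
o=env.get_obs();print(o["tcp_pos"],o["contact_force"])
t=env.read_camera("top");s=env.read_camera("side")
print(proj(t,o["tcp_pos"]),proj(s,o["tcp_pos"]))
a=cv2.resize(t["img"][160:260,280:430,::-1],None,fx=4,fy=4,interpolation=cv2.INTER_CUBIC)
im=s["img"][:,:,::-1].copy()
b=cv2.resize(im[190:290,200:350],None,fx=4,fy=4,interpolation=cv2.INTER_CUBIC)
for n in [(.4788,.1129,.11),(.5,.1011,.11),(.508,-.193,.11)]:
    u,v=proj(s,n);cv2.circle(b,(int((u-200+.5)*4),int((v-190+.5)*4)),2,(0,0,255),-1)
    print(u,v)
cv2.imwrite("pics/c2.png",cv2.resize(np.vstack([a,b]),(450,600)) if 0 else np.vstack([cv2.resize(a,(600,200)) if 0 else a[200:],b]))
E
```

```text
t: 2.1
tcp_pos: [0.4972, 0.0993, 0.137]
eef_rot: [-0.003, 0.672, 0.74, -0.003]
contact_force: [-0.9, -0.8, 0.9]
gripper_width: 0.001
[0.4971996  0.09928762 0.13695443] [-0.90722635 -0.82614963  0.88753058]
(np.float64(299.9555587811076), np.float64(240.66110457559793)) (np.float64(312.0684663083096), np.float64(237.1138034372544))
319.518930910346 248.94001370917098
311.2578247415004 246.50212380581357
311.2280742916064 194.44402326352701
```

View pics/c2.png

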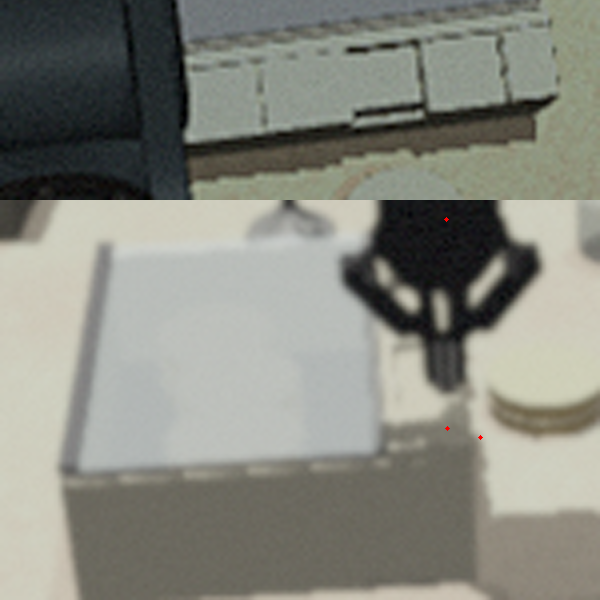

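The fingertip at (311.8,237) in the side view matches the calibration. The side view puts the keeper's left face about 2 px nearer the camera than the top view does. I'll check edge profiles from the first, unobstructed pictures.

Run:
```python
from h import *
import pickle
c=pickle.load(open("top.pkl","rb"));s=pickle.load(open("side.pkl","rb"))
g=lambda i:i["img"].astype(int).mean(2)
S=g(s);T=g(c)
for u in(250,280,300,310,315):print("side col",u,245,np.round(S[245:262,u]).astype(int), [np.round(onz(s,u,v,.11)[1],3) for v in(248,252,256)])
for v in(180,215,235,240,245):print("top row",v,284,np.round(T[v,284:302]).astype(int),"R",406,np.round(T[v,404:424]).astype(int))
for p in[(.4788,.1129,0),(.4788,.1129,.11),(.508,-.193,.11),(.508,-.193,0),(.48,-.1,.11)]:print(p,proj(s,p),proj(c,p))
```

```text
side col 250 245 [188 187 187 189 187 188 186 188 187 181 165 144 137 146 133 113 104] [np.float64(0.105), np.float64(0.123), np.float64(0.141)]
side col 280 245 [177 179 179 180 180 179 179 173 157 133 129 139 128 109 101 103  99] [np.float64(0.106), np.float64(0.125), np.float64(0.143)]
side col 300 245 [195 193 191 189 183 179 165 137 108 101  98  99 100 100 100  98 100] [np.float64(0.108), np.float64(0.126), np.float64(0.144)]
side col 310 245 [196 197 198 196 198 186 155 117 101 102 100 100  99 100 101 103 100] [np.float64(0.108), np.float64(0.126), np.float64(0.144)]
side col 315 245 [193 196 198 197 194 180 148 112 102 101  97 101 100  99 101 101 102] [np.float64(0.108), np.float64(0.127), np.float64(0.145)]
top row 180 284 [123 129 132 131 118 114 111 114 111 115 113 113 103 118 126 119 118 125] R 406 [105 113 110 111 107 122 121 128 122 130 127 136 137 134 137 135 132 128
 128 129]
top row 215 284 [141 136 133 128 124 125 130 126 116 116 108 115 112 112 116 111 114 111] R 406 [135 143 143 142 144 138 139 143 124 118 122 112 134  89 129 132 131 133
 134 135]
top row 235 284 [
[... 564 characters left out ...]
984795), np.float64(283.86032944664964)) (np.float64(298.21272009549386), np.float64(253.16802220945056))
(0.4788, 0.1129, 0.11) (np.float64(319.518930910346), np.float64(248.94001370917098)) (np.float64(295.26066467136434), np.float64(249.43863782902474))
(0.508, -0.193, 0.11) (np.float64(311.2280742916064), np.float64(194.44402326352701)) (np.float64(419.5706757694946), np.float64(234.04551994756815))
(0.508, -0.193, 0) (np.float64(312.2629766198405), np.float64(225.48194695646515)) (np.float64(413.6347346708234), np.float64(238.86883187943207))
(0.48, -0.1, 0.11) (np.float64(320.02548542344675), np.float64(208.8112500858095)) (np.float64(382.2124669889197), np.float64(246.48947883717454))
```

```bash
python3 -m jog '[{"fingers":0,"slide":[0,3,-10],"delta_rot":[0,0,0]},{"fingers":0,"slide":[0,3,-18],"delta_rot":[0,0,0]},{"fingers":0,"slide":[0,3,-24],"delta_rot":[0,0,0]},{"fingers":0,"slide":[0,3,-28],"delta_rot":[0,0,0]},{"fingers":0,"slide":[0,3,-28],"delta_rot":[0,0,0]},{"fingers":0,"slide":[0,3,-28],"delta_rot":[0,0,0]}]'
```

```text
t: 2.8
tcp_pos: [0.5002, 0.1023, 0.1134]
eef_rot: [0.0, 0.672, 0.74, 0.0]
contact_force: [0.5, -0.1, -0.5]
gripper_width: -0.005
```

```bash
python3 -m jog '[{"fingers":0,"slide":[0,0,-1],"delta_rot":[0,0,0]},{"fingers":0,"slide":[0,0,-2],"delta_rot":[0,0,0]},{"fingers":0,"slide":[0,0,-3],"delta_rot":[0,0,0]},{"fingers":0,"slide":[0,0,-4],"delta_rot":[0,0,0]},{"fingers":0,"slide":[0,0,-4],"delta_rot":[0,0,0]}]'
```

```text
t: 3.3
tcp_pos: [0.5002, 0.1023, 0.11]
eef_rot: [0.0, 0.672, 0.74, 0.0]
contact_force: [-4.6, -0.4, 11.6]
gripper_width: 0.001
```

Contact on the left end block: z=0.110, 11.6 N. Now tapping along the covers, starting at y=+0.10.

```bash
python3 -m jog '[{"fingers":0,"slide":[0,0,8],"delta_rot":[0,0,0]},{"fingers":0,"slide":[2,-20,8],"delta_rot":[0,0,0]},{"fingers":0,"slide":[4,-40,8],"delta_rot":[0,0,0]},{"fingers":0,"slide":[4,-40,8],"delta_rot":[0,0,0]},{"fingers":0,"slide":[4,-40,4],"delta_rot":[0,0,0]},{"fingers":0,"slide":[4,-40,2],"delta_rot":[0,0,0]},{"fingers":0,"slide":[4,-40,1],"delta_rot":[0,0,0]},{"fingers":0,"slide":[4,-40,0],"delta_rot":[0,0,0]},{"fingers":0,"slide":[4,-40,-0.5],"delta_rot":[0,0,0]},{"fingers":0,"slide":[4,-40,-0.5],"delta_rot":[0,0,0]}]'
```

```text
t: 4.3
tcp_pos: [0.5039, 0.0629, 0.11]
eef_rot: [-0.0, 0.672, 0.74, -0.0]
contact_force: [-8.7, -0.4, 19.6]
gripper_width: -0.002
```

Cover 1 is flush. Next, y=+0.05.

```bash
python3 -m jog '[{"fingers":0,"slide":[0,0,8],"delta_rot":[0,0,0]},{"fingers":0,"slide":[2,-25,8],"delta_rot":[0,0,0]},{"fingers":0,"slide":[5,-50,8],"delta_rot":[0,0,0]},{"fingers":0,"slide":[5,-50,8],"delta_rot":[0,0,0]},{"fingers":0,"slide":[5,-50,4],"delta_rot":[0,0,0]},{"fingers":0,"slide":[5,-50,2.5],"delta_rot":[0,0,0]},{"fingers":0,"slide":[5,-50,1.5],"delta_rot":[0,0,0]},{"fingers":0,"slide":[5,-50,0.5],"delta_rot":[0,0,0]},{"fingers":0,"slide":[5,-50,0],"delta_rot":[0,0,0]},{"fingers":0,"slide":[5,-50,0],"delta_rot":[0,0,0]}]'
```

```text
t: 5.3
tcp_pos: [0.5091, 0.0125, 0.1087]
eef_rot: [-0.0, 0.672, 0.74, -0.0]
contact_force: [-0.3, 0.1, -0.6]
gripper_width: 0.002
```

There's no contact at y=+0.05, so this is a groove or the notch. I'll go deeper.

```bash
python3 -m jog '[{"fingers":0,"slide":[0,0,-1],"delta_rot":[0,0,0]},{"fingers":0,"slide":[0,0,-2],"delta_rot":[0,0,0]},{"fingers":0,"slide":[0,0,-3],"delta_rot":[0,0,0]},{"fingers":0,"slide":[0,0,-4],"delta_rot":[0,0,0]},{"fingers":0,"slide":[0,0,-4.5],"delta_rot":[0,0,0]},{"fingers":0,"slide":[0,0,-4.5],"delta_rot":[0,0,0]}]'
```

```text
t: 5.9
tcp_pos: [0.5092, 0.0123, 0.105]
eef_rot: [0.0, 0.672, 0.74, 0.0]
contact_force: [-3.6, 0.2, 11.2]
gripper_width: 0.003
```

Rigid floor at 0.105, so it's a blind groove. Next, y=0.

```bash
python3 -m jog '[{"fingers":0,"slide":[0,0,6],"delta_rot":[0,0,0]},{"fingers":0,"slide":[0,0,12],"delta_rot":[0,0,0]},{"fingers":0,"slide":[2,-25,12],"delta_rot":[0,0,0]},{"fingers":0,"slide":[5,-50,12],"delta_rot":[0,0,0]},{"fingers":0,"slide":[5,-50,10],"delta_rot":[0,0,0]},{"fingers":0,"slide":[5,-50,7.5],"delta_rot":[0,0,0]},{"fingers":0,"slide":[5,-50,6],"delta_rot":[0,0,0]},{"fingers":0,"slide":[5,-50,5],"delta_rot":[0,0,0]},{"fingers":0,"slide":[5,-50,4.5],"delta_rot":[0,0,0]},{"fingers":0,"slide":[5,-50,4.5],"delta_rot":[0,0,0]}]'
```

```text
t: 6.9
tcp_pos: [0.514, -0.0371, 0.11]
eef_rot: [0.0, 0.672, 0.74, -0.0]
contact_force: [-7.8, -1.1, 18.9]
gripper_width: -0.002
```

Cover 3 is flush. Next, y=-0.05.

```bash
python3 -m jog '[{"fingers":0,"slide":[0,0,8],"delta_rot":[0,0,0]},{"fingers":0,"slide":[2,-25,8],"delta_rot":[0,0,0]},{"fingers":0,"slide":[5,-50,8],"delta_rot":[0,0,0]},{"fingers":0,"slide":[5,-50,8],"delta_rot":[0,0,0]},{"fingers":0,"slide":[5,-50,4],"delta_rot":[0,0,0]},{"fingers":0,"slide":[5,-50,2.5],"delta_rot":[0,0,0]},{"fingers":0,"slide":[5,-50,1.5],"delta_rot":[0,0,0]},{"fingers":0,"slide":[5,-50,0.5],"delta_rot":[0,0,0]},{"fingers":0,"slide":[5,-50,0],"delta_rot":[0,0,0]},{"fingers":0,"slide":[5,-50,0],"delta_rot":[0,0,0]}]'
```

```text
t: 7.9
tcp_pos: [0.5191, -0.0875, 0.1088]
eef_rot: [-0.0, 0.672, 0.74, -0.0]
contact_force: [0.1, -0.5, -0.2]
gripper_width: 0.003
```

```bash
python3 -m jog '[{"fingers":0,"slide":[0,0,-1],"delta_rot":[0,0,0]},{"fingers":0,"slide":[0,0,-2],"delta_rot":[0,0,0]},{"fingers":0,"slide":[0,0,-3],"delta_rot":[0,0,0]},{"fingers":0,"slide":[0,0,-4],"delta_rot":[0,0,0]},{"fingers":0,"slide":[0,0,-4.5],"delta_rot":[0,0,0]},{"fingers":0,"slide":[0,0,-4.5],"delta_rot":[0,0,0]}]'
```

```text
t: 8.5
tcp_pos: [0.519, -0.0877, 0.1042]
eef_rot: [-0.0, 0.672, 0.74, -0.0]
contact_force: [-0.2, 0.6, -0.1]
gripper_width: -0.001
```

The tip went past groove depth with no contact, so this is the through notch. Pressing the bar.

```bash
python3 -m jog '[{"fingers":0,"slide":[0,0,-3],"delta_rot":[0,0,0]},{"fingers":0,"slide":[0,0,-6],"delta_rot":[0,0,0]},{"fingers":0,"slide":[0,0,-8],"delta_rot":[0,0,0]},{"fingers":0,"slide":[0,0,-10],"delta_rot":[0,0,0]},{"fingers":0,"slide":[0,0,-10],"delta_rot":[0,0,0]}]'
```

```text
t: 9.0
tcp_pos: [0.519, -0.0877, 0.0943]
eef_rot: [-0.0, 0.673, 0.74, -0.0]
contact_force: [-2.5, 0.6, 6.5]
gripper_width: 0.002
```

Soft contact at 6.5 N with the tip at 0.0943, which is the sprung bar. I'll press it to its stop.

```bash
python3 -m jog '[{"fingers":0,"slide":[0,0,-2],"delta_rot":[0,0,0]},{"fingers":0,"slide":[0,0,-4],"delta_rot":[0,0,0]},{"fingers":0,"slide":[0,0,-6],"delta_rot":[0,0,0]},{"fingers":0,"slide":[0,0,-7],"delta_rot":[0,0,0]},{"fingers":0,"slide":[0,0,-8],"delta_rot":[0,0,0]},{"fingers":0,"slide":[0,0,-8.8],"delta_rot":[0,0,0]},{"fingers":0,"slide":[0,0,-8.8],"delta_rot":[0,0,0]},{"fingers":0,"slide":[0,0,-8.8],"delta_rot":[0,0,0]}]'
```

```text
t: 9.8
tcp_pos: [0.5191, -0.0877, 0.086]
eef_rot: [0.0, 0.672, 0.74, -0.0]
contact_force: [-3.5, 1.1, 8.4]
gripper_width: -0.002
```

```bash
python3 -m jog '[{"fingers":0,"slide":[0,0,-0.4],"delta_rot":[0,0,0]},{"fingers":0,"slide":[0,0,-0.7],"delta_rot":[0,0,0]},{"fingers":0,"slide":[0,0,-0.7],"delta_rot":[0,0,0]},{"fingers":0,"slide":[0,0,-0.7],"delta_rot":[0,0,0]}]'
python3 - <<'E'
from h import *
s=env.read_camera("side");t=env.read_camera("top")
a=cv2.resize(s["img"][120:420,150:450,::-1],(400,400));b=cv2.resize(t["img"][100:350,140:540,::-1],(400,250))
b=np.vstack([b,np.zeros((150,400,3),np.uint8)])
cv2.imwrite("pics/end.png",np.hstack([a,b]));print(env.get_obs()["contact_force"],env.get_obs()["tcp_pos"])
E
```

```text
t: 10.2
tcp_pos: [0.5192, -0.0877, 0.0859]
eef_rot: [0.0, 0.672, 0.74, 0.0]
contact_force: [-5.8, 1.4, 16.4]
gripper_width: 0.002
[-6.14384332  1.70213164 17.24103712] [ 0.51916267 -0.08770012  0.0858699 ]
```

View pics/end.png

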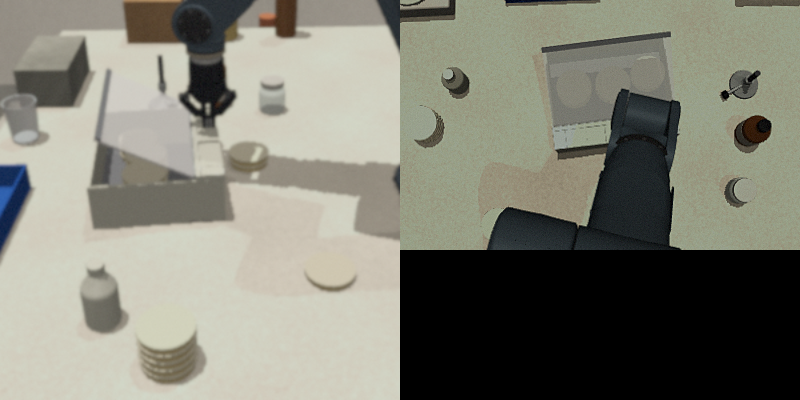

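The side view (left) shows the lid raised, with its back edge at about (105,75), the finger in the notch at (208,120), and all the bystanders where they stood. The bar is at its stop: the force rose from 8.4 to 17 N with no further travel. Handing in.

```bash
python3 -c "
from station import env
print(env.close_job())"
```

```text
the job is handed in; nothing more can be done
None
```

The plate keeper is open. I handed the job in with the fingertip still holding the release bar fully down, at about 10 s of the 72 s allowed.

- **Finding the notch:** I touched the left end block first (contact at z = 0.110, 11.6 N). I then felt along the edge by lifting and tapping each cover in turn rather than sliding:

| Cover (keeper y) | Result |
|---|---|
| +0.10 | flush |
| +0.05 | blind groove, rigid floor at z = 0.105 |
| 0 | flush |
| -0.05 | through notch |

  The cover at -0.10 did not need testing.
- **Pressing the bar:** it gave softly, with 6.5 N partway down and 8.4 N at z = 0.086. Pressing further raised the force to about 17 N with no more travel, so it is at its 11 mm stop.
- **Last checks:** the final pictures show the lid raised, the gripper clear of it, and the plates, bottles and burner apparently where they stood. I checked the bystanders by eye only.
- **One disagreement:** before the first touch, the two cameras differed by about 6 mm (side-view reading) on where the keeper's left face was. I moved the first touch 3 mm to the left to split the difference. The heights felt at each tap matched the given sizes.

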